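# Chase a slanting boss with a tap: half a turn on, a quarter back

## Task

Finish running the tap down the slanting boss of the gear case by its wrench: half a turn clockwise, a quarter turn back to free the swarf, another half turn on and a quarter back, then on until you feel the brass depth collar land on the boss. Keep the hand in line with the tap, and stop as soon as the collar lands, so that the tap is neither bent nor wound up. Leave the collar down, the wrench let go and the oil can standing where it is.

Things in the scene. Friction and masses are not known exactly. Their poses are not given: they have to be found in the camera images.
- wrench_hub (a point): Centre of the dark steel body of the double-ended tap wrench: 50 mm along the bar, 22 mm across with flat sides (grip it across these), 20 mm high. It lies on the tap's axis, 69 mm out from the boss mouth at most. x runs along the bar to the yellow end, z outward along the tap. The tap's square stands 9 mm above the body; below it 43 mm of bare 16 mm shank down to the collar.
- wrench_tip (a point): End of the wrench's yellow-capped arm, 85 mm from wrench_hub along its x (the other arm is bare steel and equally long; arms 10 to 14 mm thick). Clockwise looking down on the wrench drives the tap in, 2.5 mm a turn (right-hand thread).
- collar (a point): Centre of the underside of the brass depth collar (29 mm across, 10 mm high) fixed on the tap; x and z as wrench_hub when unloaded. Its height along boss_mouth's z is the gap left: 2.2 to 2.8 mm at the start, or 0.89 to 1.12 turns. The exact amount differs each time, too small to read from these poses: feel for it. Once down, the collar stops the tap dead.
- boss_mouth (a point): Centre of the machined face of the boss (37 mm across) on the white gear case; z points out along the hole and the tap, leaning 28 degrees from vertical toward the plate's -x. It is 110 mm above the bench and 75 mm toward -x of the plate's centre.
- gear_plate: Dark steel plate 184 x 220 x 14 mm, screwed to the bench, with the gear case bolted on it (top of case 94 mm above the bench, filler plug 106 mm). Origin at the centre of its underside, z up; the boss leans toward its -x. It does not move.
- can_oil: Grey metal oil can with black cap, 58 mm across, 103 mm high, loose on the bench beside the plate on its left (+y) side (the shorter can behind the plate is another); origin at the centre of its foot, z up.
- wrench: The tap wrench with the tap's shank as one part; origin on the tap's axis by the boss mouth, axes as wrench_hub. Turning it takes about 0.2 N m. It springs on the thread: about 5 N m per rad of twist, 3400 N per m sideways at the hub. The tap stays where it is left.

How it is judged:
By the outcome, as a careful person would: the job done as asked, in the order asked, and still so for the second after the job is handed in, with the robot touching nothing.
It also fails if it takes over 72 s, if anything falls off the work surface, if the arm or the gripper's body presses on something with over 40 N, if the wrist force passes 120 N, or if a joint passes its speed limit or range.

## Robot

A 6-joint arm with a two-finger parallel gripper is mounted at the origin on a cart in front of the work surface, level with it; the furniture and walls round the work are solid. World frame = base frame: x ahead of the robot, y to its left, z up, the work surface at z = 0. Lengths are in m, angles in rad, forces in N, time in s.
With the tool pointing down it reaches from about 0.3 to 0.85 m from the base axis. Payload 5.4 kg.
Tool frame: the origin (TCP) lies at the very end of the fingers, on their centre line; the grasp point (between the pads) lies 19 mm behind it; z points along the fingers, x is the direction in which the jaws open and shut, and the axes are right-handed (so a half turn about z gives the same grasp; the last joint's range is limited). The gripper opens to 85 mm and grips with 20 to 120 N. Pads are 22 mm wide; open, the fingers measure 114 mm over their backs; the gripper's body (76 mm by 85 mm) begins 54 mm behind the grasp point. The pads swing forward as they close: fully open they stand 13 mm farther back than shut.
Start: joints at [-1.412, 0.158, 1.597, -0, 1.386, -0.21], TCP at [0.207, -0.536, 0.231] pointing down, gripper open.
Joint ranges: [-2.91, 2.91], [-0.94, 2.29], [0.18, 2.7], [-1.29, 4.43], [0.17, 2.64], [-3, 3]. Speed limits (rad/s): [2.57, 2.57, 3.14, 3.14, 3.14, 3.14].

## Interface

Orientations are given as a rotation vector (axis times angle).
In Python, from bench import env, cams gives the robot as it stands.
- The arm moves only by the tool carry_out, never from a script. Its argument "motion" is a list of rows, each an object with "claw": the closure, from -1 (fully open) to 1 (shut), so that 0 is half open; "xyz": the shift along the tool's x, y, z in cm, a list of three; "spin": the turn about the tool's z in rad. A call has 1 to 20 rows; each row is the pose to reach, as a shift and turn from the pose measured when the call began, along the tool's axes at that moment; what a row does not reach only later rows make up. A row lasts 1/12 s, in which the tool goes at most 41.7 mm and 7.16 degrees, less where a joint would pass 70% of its speed; a pose out of reach is approached as far as the arm can. A call with a gripper value outside its range is refused whole. The fingers move at their own pace and stop on an object; "squeeze" is the grip in N (left out, the last holds). Time passes only in rows, so rows that repeat a pose let the fingers close. It gives the time, the measured TCP pose, the force and the opening at its end, in the units of the state.
- env.state(): the state, without advancing time (a new reading comes with each control period).
- cams.grab_frame(name): name is "side" or "top"; returns the picture (480x640x3 uint8, red, green, blue); there is no depth.
- cams.calibration(name): a dict with "vertical_fov" (degrees; the focal length in pixels is half the picture's height over the tangent of half this angle, whatever the lens; pixels are square), "cx", "cy" (the principal point, pixels), "xyz" and "attitude" of the camera in the world. Camera axes: x right, y down, z forward; pixel columns grow to the right and rows downward; lengths in m; the calibration is good to about 2 mm. A picture is of the moment at which its call begins. calibration takes no time and is no camera call.
- env.sign_off(): hands the job in, once; it reports no verdict.
The state is a dict: "clock": time; "joint_pos": joint angles; "dq": joint speeds; "joint_torque": joint torques, N m; "eef_pos": TCP position; "tcp_rot": TCP orientation; "ft_force": force on the tool from outside, world axes, zero at the start; "torque": the same for the moment, N m; "opening": finger opening in m.
Only numpy, scipy, OpenCV 4.12 (cv2) and the standard library are available. Lean on these libraries where they do the work, as an engineer would, in place of code of your own. Each camera call takes 0.05 s, during which the arm holds its last target. There are 200 camera calls.

## Working session

There is one attempt and no reset: what is moved stays moved. The work goes in short steps, Python scripts to look and compute and a tool call to move; the robot and the scene stay as the last step left them, time stands still between calls to the robot, and variables do not carry over. Pictures are saved under pics/ and viewed, about 8 in all and at most 12, crops included, and the job is handed in when it is done.

Besides the shell and the picture viewer there is one more tool, called after "Emit:" in YAML: its name, and indented under it one key for each argument. carry_out: Moves the arm, as the interface text tells. Its arguments: {"type":"object","properties":{"motion":{"type":"array"},"squeeze":{"type":"number"}},"required":["motion"]}

```bash
ls; mkdir -p pics; python3 - <<'E'
from bench import env,cams
import cv2
print(env.state())
for n in("side","top"):
    print(n,cams.calibration(n))
    cv2.imwrite(f"pics/{n}0.png",cams.grab_frame(n)[:,:,::-1])
E
```

```text
pics
{'clock': 0.0, 'joint_pos': array([-1.41210275e+00,  1.59027750e-01,  1.59827182e+00, -2.12632045e-05,
        1.38619279e+00, -2.10123645e-01]), 'dq': array([-2.75043996e-05, -5.87561319e-04,  8.94730167e-05, -9.29165748e-04,
       -2.34629206e-03, -1.82915278e-03]), 'joint_torque': array([-9.34103955e-04, -3.96008742e+01, -3.31428802e+01, -2.16231629e-04,
        8.50208133e-03,  1.86617126e-05]), 'eef_pos': array([ 0.20715691, -0.53572845,  0.23030904]), 'tcp_rot': array([-2.58999044e+00,  1.77566536e+00,  2.07798821e-03]), 'ft_force': array([ 0.65023264, -0.02972208, -0.50322102]), 'torque': array([-0.02777809,  0.00624182,  0.04626451]), 'opening': 0.08517488158653265}
side {'vertical_fov': 45.75942247192533, 'cx': 326.4896863674077, 'cy': 238.3651960680651, 'xyz': array([ 0.52429117, -0.82394874,  0.42420578]), 'attitude': array([-1.92519599,  0.19872856, -0.10358076])}
top {'vertical_fov': 44.08576646927928, 'cx': 311.76279783832825, 'cy': 247.501938946171, 'xyz': array([ 0.60182998, -0.01529066,  1.05241062]), 'attitude': array([-2.16084424,  2.20701234, -0.12295499])}
```

View pics/side0.png

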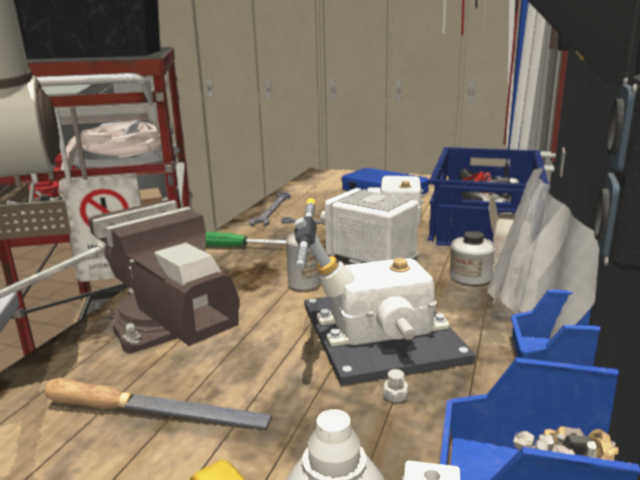

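View pics/top0.png

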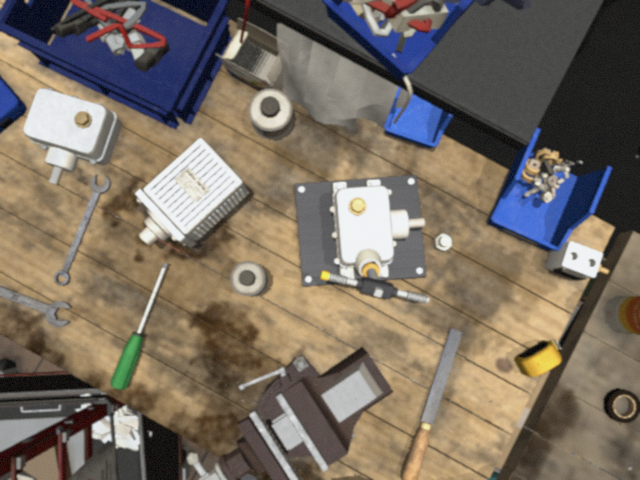

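The side view shows the tap leaning to the left, with the hub near (305,235). In the top view the hub is near (378,288), the yellow tip at (325,276), the plate spans about (297-425, 178-285), and the oil can is at (249,279). I'll zoom in next.

```bash
cat > h.py <<'E'
import numpy as np
from scipy.spatial.transform import Rotation as R
from bench import env,cams
def ray(n,u,v):
    c=cams.calibration(n);f=240/np.tan(np.radians(c["vertical_fov"]/2))
    d=R.from_rotvec(c["attitude"]).apply([(u-c["cx"])/f,(v-c["cy"])/f,1.])
    return np.array(c["xyz"]),d/np.linalg.norm(d)
def onz(n,u,v,z):
    o,d=ray(n,u,v);return o+d*(z-o[2])/d[2]
def proj(n,p):
    c=cams.calibration(n);f=240/np.tan(np.radians(c["vertical_fov"]/2))
    q=R.from_rotvec(c["attitude"]).inv().apply(np.asarray(p)-c["xyz"])
    return f*q[...,0]/q[...,2]+c["cx"],f*q[...,1]/q[...,2]+c["cy"]
def tri(a,b):
    (o1,d1),(o2,d2)=ray("top",*a),ray("side",*b)
    s=np.linalg.lstsq(np.c_[d1,-d2],o2-o1,rcond=None)[0]
    p,q=o1+s[0]*d1,o2+s[1]*d2
    return (p+q)/2,np.linalg.norm(p-q)
E
python3 - <<'E'
import cv2
a=cv2.imread("pics/top0.png")[165:315,285:445];b=cv2.imread("pics/side0.png")[185:395,270:480]
cv2.imwrite("pics/top1.png",cv2.resize(a,None,fx=5,fy=5*.8*1.0,interpolation=cv2.INTER_CUBIC)if 0 else cv2.resize(a,(640,600),interpolation=cv2.INTER_CUBIC))
cv2.imwrite("pics/side1.png",cv2.resize(b[:150,:],(840*20//21,571),interpolation=cv2.INTER_CUBIC))
E
```

```text
(no output)
```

View pics/top1.png

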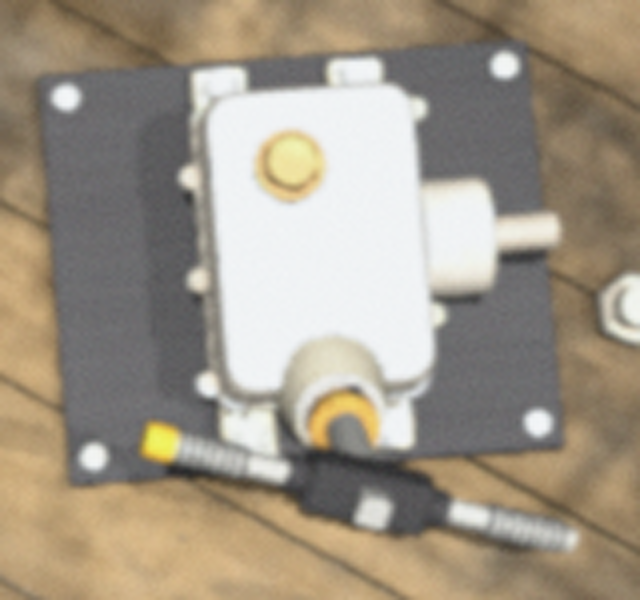

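View pics/side1.png

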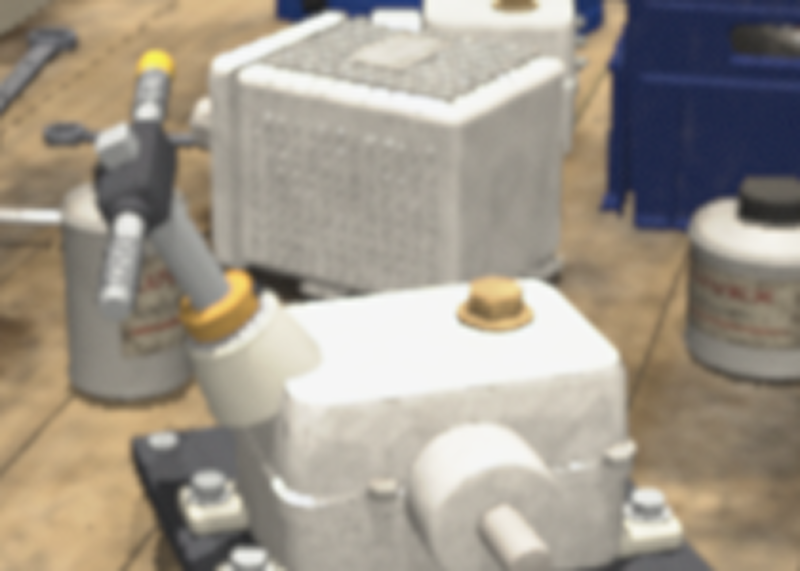

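The top crop shows the plate corners at (38,76), (525,42), (563,447) and (70,486), the yellow cap at (160,442), the bare tip at (572,540) and the square at (376,508). In the side crop the cap is at (155,62), the bare tip at (116,305) and the square at (116,145).

```bash
cat > m.py <<'E'
from h import *
T=lambda x,y:((x+.5)/4-.5+285,(y+.5)/4-.5+165)
S=lambda x,y:((x+.5)/3.81-.5+270,(y+.5)/3.81-.5+185)
C=np.array([onz("top",*T(*p),.014) for p in[(38,76),(525,42),(563,447),(70,486)]])
W=np.array([onz("top",*T(*p),.016) for p in[(66,97),(505,65),(538,423),(93,457)]])
for Q in(C,W):
    print(Q.mean(0),[np.linalg.norm(Q[i]-Q[i-1]) for i in range(4)])
    print("x dir",np.degrees([np.arctan2(*(Q[0]-Q[3])[1::-1]),np.arctan2(*(Q[1]-Q[2])[1::-1]),np.arctan2(*(Q[0]-Q[1])[1::-1])-np.pi/2]))
c=C.mean(0)*.5+W.mean(0)*.5
a=np.radians(np.mean([np.degrees(np.arctan2(*(Q[0]+Q[1]-Q[2]-Q[3])[1::-1])) for Q in(C,W)]+[np.degrees(np.arctan2(*(Q[0]+Q[3]-Q[2]-Q[1])[1::-1])-np.pi/2) for Q in(C,W)]))
ex=np.array([np.cos(a),np.sin(a),0]);z=-ex*np.sin(np.radians(28))+[0,0,np.cos(np.radians(28))]
mouth=np.array([c[0],c[1],.110])-.075*ex
hub=mouth+.0685*z
print("yaw",np.degrees(a),"mouth",mouth,"z",z,"hub",hub,"tool rot",proj("top",hub),proj("side",hub))
E
cat > n.py <<'E'
from m import *
y,e=tri(T(160,442),S(155,62));b,e2=tri(T(570,538),S(116,300));s,e3=tri(T(376,508),S(116,143))
print("yellow",y,e,"bare",b,e2,np.linalg.norm(y-b),"mid",(y+b)/2,"sq",s,e3,"sq pred",hub+.019*z)
d=(y-b)/np.linalg.norm(y-b);print("dir",d,"d.z",d@z)
yx=np.cross([0,0,1],ex) ; print("angle from plate +y about z",np.degrees(np.arctan2(d@np.cross(z,yx),d@yx)))
print("oil",onz("top",249,277,.1))
st=env.state();print(R.from_rotvec(st["tcp_rot"]).as_matrix())
E
python3 n.py
```

```text
[ 0.72686208 -0.12281132  0.014     ] [np.float64(0.18232295557346465), np.float64(0.21792376792186433), np.float64(0.18130570439537091), np.float64(0.21735244113444543)]
x dir [3.29250444 3.11275634 3.01593952]
[ 0.7274456  -0.12325091  0.016     ] [np.float64(0.15981313869137412), np.float64(0.19595767752184112), np.float64(0.15992150175360936), np.float64(0.19596976121627596)]
x dir [3.06382371 3.06822027 3.17895491]
yaw 3.145402631674434 mouth [ 0.65226683 -0.12714637  0.11      ] z [-0.46876431 -0.02575993  0.88294759] hub [ 0.62015647 -0.12891093  0.17048191] tool rot (np.float64(376.19917639852076), np.float64(288.2248916154746)) (np.float64(303.00340117698863), np.float64(229.88462307241272))
yellow [ 0.64178763 -0.05212655  0.1854848 ] 0.0023974593873178733 bare [ 0.60327262 -0.20728558  0.15727305] 0.0018705806299398116 0.1623380217893726 mid [ 0.62253013 -0.12970606  0.17137892] sq [ 0.61565336 -0.13090932  0.18220533] 0.0016029085243757315 sq pred [ 0.61124995 -0.12940036  0.18725791]
dir [0.23725195 0.9557775  0.17378399] d.z 0.01760614543543461
angle from plate +y about z -19.700853017389136
oil [0.64398239 0.06578811 0.1       ]
[[ 3.60459435e-01 -9.32774850e-01 -2.75106628e-04]
 [-9.32773248e-01 -3.60459338e-01  1.77019598e-03]
 [-1.75035904e-03 -3.81471740e-04 -9.99998395e-01]]
```

Emit:
carry_out:
  motion:
    - {"claw": -1,"xyz": [0,0,-13],"spin": 0}
    - {"claw": -1,"xyz": [0,0,-17],"spin": 0}
    - {"claw": -1,"xyz": [0,0,-21],"spin": 0}
    - {"claw": -1,"xyz": [-44,-43,-32],"spin": 0}
    - {"claw": -1,"xyz": [-44,-43,-32],"spin": 0}
    - {"claw": -1,"xyz": [-44,-43,-32],"spin": 0}
    - {"claw": -1,"xyz": [-44,-43,-32],"spin": 0}
    - {"claw": -1,"xyz": [-44,-43,-32],"spin": 0}
    - {"claw": -1,"xyz": [-44,-43,-32],"spin": 0}
    - {"claw": -1,"xyz": [-44,-43,-32],"spin": 0}
    - {"claw": -1,"xyz": [-44,-43,-32],"spin": 0}
    - {"claw": -1,"xyz": [-44,-43,-32],"spin": 0}
    - {"claw": -1,"xyz": [-44,-43,-32],"spin": 0}
    - {"claw": -1,"xyz": [-44,-43,-32],"spin": 0}
    - {"claw": -1,"xyz": [-44,-43,-32],"spin": 0}
    - {"claw": -1,"xyz": [-44,-43,-32],"spin": 0}
    - {"claw": -1,"xyz": [-44,-43,-32],"spin": 0}
    - {"claw": -1,"xyz": [-44,-43,-32],"spin": 0}
    - {"claw": -1,"xyz": [-44,-43,-32],"spin": 0}
    - {"claw": -1,"xyz": [-44,-43,-32],"spin": 0}

```text
clock: 1.77
eef_pos: [0.4506, 0.0324, 0.5522]
tcp_rot: [-2.594, 1.767, 0.001]
ft_force: [0.3, -0.1, 0.1]
opening: 0.0852
```

```bash
cat > s.py <<'E'
from h import *
s=env.state();M=R.from_rotvec(s["tcp_rot"]).as_matrix()
print(s["clock"],"q",s["joint_pos"].round(3),"p",s["eef_pos"].round(4),"open",round(s["opening"],4))
print("F",s["ft_force"].round(2),"T",s["torque"].round(3));print(M.round(4))
E
python3 s.py
```

```text
1.7667 q [-0.199 -0.143  1.274  0.003  2.01   0.999] p [0.4506 0.0324 0.5522] open 0.0852
F [ 0.33 -0.09  0.07] T [-0.037  0.025 -0.009]
[[ 0.366  -0.9306  0.0012]
 [-0.9306 -0.366   0.0026]
 [-0.0019 -0.002  -1.    ]]
```

Emit:
carry_out:
  motion:
    - {"claw": -1,"xyz": [-11.2,-2,0],"spin": 0}
    - {"claw": -1,"xyz": [-11.2,-2,0],"spin": 0}
    - {"claw": -1,"xyz": [-11.2,-2,0],"spin": 0}
    - {"claw": -1,"xyz": [-11.2,-2,-30],"spin": 0}
    - {"claw": -1,"xyz": [-11.2,-2,-30],"spin": 0}
    - {"claw": -1,"xyz": [-11.2,-2,-30],"spin": 0}
    - {"claw": -1,"xyz": [-11.2,-2,-30],"spin": 0}
    - {"claw": -1,"xyz": [-11.2,-2,-30],"spin": 0}
    - {"claw": -1,"xyz": [-11.2,-2,-30],"spin": 0}
    - {"claw": -1,"xyz": [-11.2,-2,-30],"spin": 0}
    - {"claw": -1,"xyz": [-11.2,-2,-30],"spin": 0}

```text
clock: 2.68
eef_pos: [0.4077, 0.1339, 0.7921]
tcp_rot: [-2.587, 1.766, -0.001]
ft_force: [1.3, 0.4, 0.0]
opening: 0.0852
```

```bash
python3 s.py
```

```text
2.6833 q [0.029 0.312 0.19  0.014 2.634 1.24 ] p [0.4077 0.1339 0.7921] open 0.0852
F [1.3  0.39 0.02] T [ 0.035 -0.05  -0.024]
[[ 0.3641 -0.9314  0.0056]
 [-0.9314 -0.364   0.0071]
 [-0.0046 -0.0078 -1.    ]]
```

Emit:
carry_out:
  motion:
    - {"claw": -1,"xyz": [0,0,-12],"spin": 0}
    - {"claw": -1,"xyz": [0,0,-12],"spin": 0}
    - {"claw": -1,"xyz": [0,0,-12],"spin": 0}
    - {"claw": -1,"xyz": [0,0,-12],"spin": 0}
    - {"claw": -1,"xyz": [0,0,-12],"spin": 0}
    - {"claw": -1,"xyz": [0,0,-12],"spin": 0}

```text
clock: 3.18
eef_pos: [0.3916, 0.1284, 0.807]
tcp_rot: [-2.568, 1.753, -0.045]
ft_force: [-0.9, -0.1, -0.1]
opening: 0.0856
```

```bash
python3 s.py
```

```text
3.1833 q [0.014 0.279 0.183 0.019 2.637 1.23 ] p [0.3916 0.1284 0.807 ] open 0.0856
F [-0.91 -0.07 -0.11] T [-0.012  0.02  -0.04 ]
[[ 0.3639 -0.9305  0.0419]
 [-0.9314 -0.3639  0.0098]
 [ 0.0061 -0.0426 -0.9991]]
```

Emit:
carry_out:
  motion:
    - {"claw": -1,"xyz": [-6,18,-17],"spin": 0}
    - {"claw": -1,"xyz": [-6,18,-17],"spin": 0}
    - {"claw": -1,"xyz": [-6,18,-17],"spin": 0}
    - {"claw": -1,"xyz": [-6,18,-17],"spin": 0}
    - {"claw": -1,"xyz": [-6,18,-17],"spin": 0}
    - {"claw": -1,"xyz": [-6,18,-17],"spin": 0}
    - {"claw": -1,"xyz": [-6,18,-17],"spin": 0}
    - {"claw": -1,"xyz": [-6,18,-17],"spin": 0}

```text
clock: 3.85
eef_pos: [0.336, 0.1691, 0.8331]
tcp_rot: [-2.533, 1.729, -0.131]
ft_force: [0.4, 1.3, -0.3]
opening: 0.0849
```

```bash
python3 s.py
```

```text
3.85 q [ 0.146  0.209  0.184 -0.011  2.637  1.335] p [0.336  0.1691 0.8331] open 0.0849
F [ 0.39  1.25 -0.29] T [-0.006  0.088 -0.044]
[[ 0.3625 -0.9253  0.1111]
 [-0.9315 -0.3636  0.0112]
 [ 0.03   -0.1075 -0.9938]]
```

Emit:
carry_out:
  motion:
    - {"claw": -1,"xyz": [-4.7,28,-23],"spin": 0}
    - {"claw": -1,"xyz": [-4.7,28,-23],"spin": 0}
    - {"claw": -1,"xyz": [-4.7,28,-23],"spin": 0}
    - {"claw": -1,"xyz": [-4.7,28,-23],"spin": 0}
    - {"claw": -1,"xyz": [-4.7,28,-23],"spin": 0}
    - {"claw": -1,"xyz": [-4.7,28,-23],"spin": 0}
    - {"claw": -1,"xyz": [-4.7,28,-23],"spin": 0}
    - {"claw": -1,"xyz": [-4.7,28,-23],"spin": 0}
    - {"claw": -1,"xyz": [-4.7,28,-23],"spin": 0}
    - {"claw": -1,"xyz": [-4.7,28,-23],"spin": 0}

```text
clock: 4.68
eef_pos: [0.2474, 0.2281, 0.8557]
tcp_rot: [-2.488, 1.698, -0.206]
ft_force: [-0.6, -0.7, -0.2]
opening: 0.0853
```

```bash
python3 s.py
```

```text
4.6833 q [ 0.432  0.143  0.184 -0.112  2.637  1.528] p [0.2474 0.2281 0.8557] open 0.0853
F [-0.59 -0.67 -0.21] T [-0.03   0.07   0.006]
[[ 0.3606 -0.9151  0.1802]
 [-0.9317 -0.3624  0.0239]
 [ 0.0435 -0.1765 -0.9833]]
```

Emit:
carry_out:
  motion:
    - {"claw": -1,"xyz": [10,1,0],"spin": 0}
    - {"claw": -1,"xyz": [10,1,0],"spin": 0}
    - {"claw": -1,"xyz": [7,7.5,-31],"spin": 0}
    - {"claw": -1,"xyz": [7,7.5,-31],"spin": 0}
    - {"claw": -1,"xyz": [7,7.5,-31],"spin": 0}
    - {"claw": -1,"xyz": [7,7.5,-31],"spin": 0}
    - {"claw": -1,"xyz": [7,7.5,-31],"spin": 0}
    - {"claw": -1,"xyz": [7,7.5,-31],"spin": 0}
    - {"claw": -1,"xyz": [7,7.5,-31],"spin": 0}
    - {"claw": -1,"xyz": [7,7.5,-31],"spin": 0}

```text
clock: 5.52
eef_pos: [0.2478, 0.1833, 0.873]
tcp_rot: [-2.458, 1.673, -0.264]
ft_force: [-0.1, 0.4, 0.2]
opening: 0.0856
```

```bash
python3 s.py
```

```text
5.5167 q [ 0.274  0.086  0.184 -0.071  2.637  1.403] p [0.2478 0.1833 0.873 ] open 0.0856
F [-0.13  0.4   0.24] T [-0.012  0.133 -0.02 ]
[[ 0.3602 -0.9035  0.2322]
 [-0.9311 -0.3636  0.0295]
 [ 0.0578 -0.2268 -0.9722]]
```

Emit:
carry_out:
  motion:
    - {"claw": -1,"xyz": [5.6,5,-32],"spin": 0}
    - {"claw": -1,"xyz": [5.6,5,-32],"spin": 0}
    - {"claw": -1,"xyz": [5.6,5,-32],"spin": 0}
    - {"claw": -1,"xyz": [5.6,5,-32],"spin": 0}
    - {"claw": -1,"xyz": [5.6,5,-32],"spin": 0}

```text
clock: 5.93
eef_pos: [0.2279, 0.1668, 0.8863]
tcp_rot: [-2.43, 1.655, -0.319]
ft_force: [-0.1, 0.6, 0.2]
opening: 0.0854
```

```bash
python3 s.py
```

```text
5.9333 q [ 0.233  0.038  0.184 -0.07   2.637  1.363] p [0.2279 0.1668 0.8863] open 0.0854
F [-0.08  0.6   0.21] T [ 0.026  0.172 -0.061]
[[ 0.3559 -0.892   0.2786]
 [-0.9317 -0.3619  0.0314]
 [ 0.0728 -0.2707 -0.9599]]
```

Emit:
carry_out:
  motion:
    - {"claw": -1,"xyz": [8,4.5,-32],"spin": 0}
    - {"claw": -1,"xyz": [8,4.5,-32],"spin": 0}
    - {"claw": -1,"xyz": [8,4.5,-32],"spin": 0}
    - {"claw": -1,"xyz": [8,4.5,-32],"spin": 0}
    - {"claw": -1,"xyz": [8,4.5,-32],"spin": 0}

```text
clock: 6.35
eef_pos: [0.211, 0.1497, 0.8975]
tcp_rot: [-2.404, 1.64, -0.374]
ft_force: [0.5, 0.9, -0.0]
opening: 0.0854
```

Emit:
carry_out:
  motion:
    - {"claw": -1,"xyz": [8,3.5,-32],"spin": 0}
    - {"claw": -1,"xyz": [8,3.5,-32],"spin": 0}
    - {"claw": -1,"xyz": [8,3.5,-32],"spin": 0}
    - {"claw": -1,"xyz": [8,3.5,-32],"spin": 0}
    - {"claw": -1,"xyz": [8,3.5,-32],"spin": 0}

```text
clock: 6.77
eef_pos: [0.1877, 0.1414, 0.9064]
tcp_rot: [-2.381, 1.628, -0.426]
ft_force: [-0.2, -0.3, -0.0]
opening: 0.0853
```

```bash
python3 s.py
```

```text
6.7667 q [ 0.167 -0.048  0.184 -0.079  2.637  1.29 ] p [0.1877 0.1414 0.9064] open 0.0853
F [-0.25 -0.31 -0.01] T [0.008 0.134 0.019]
[[ 0.3426 -0.8675  0.3606]
 [-0.933  -0.3593  0.0221]
 [ 0.1104 -0.344  -0.9324]]
```

Emit:
carry_out:
  motion:
    - {"claw": -1,"xyz": [8,3,-32],"spin": 0}
    - {"claw": -1,"xyz": [8,3,-32],"spin": 0}
    - {"claw": -1,"xyz": [8,3,-32],"spin": 0}
    - {"claw": -1,"xyz": [8,3,-32],"spin": 0}
    - {"claw": -1,"xyz": [8,3,-32],"spin": 0}

```text
clock: 7.18
eef_pos: [0.1501, 0.1392, 0.9135]
tcp_rot: [-2.362, 1.617, -0.474]
ft_force: [0.7, 0.1, 0.3]
opening: 0.0852
```

Emit:
carry_out:
  motion:
    - {"claw": -1,"xyz": [6,3,-32],"spin": 0}
    - {"claw": -1,"xyz": [6,3,-32],"spin": 0}
    - {"claw": -1,"xyz": [6,3,-32],"spin": 0}
    - {"claw": -1,"xyz": [6,3,-32],"spin": 0}
    - {"claw": -1,"xyz": [6,3,-32],"spin": 0}

```text
clock: 7.6
eef_pos: [0.0862, 0.1266, 0.9189]
tcp_rot: [-2.342, 1.603, -0.512]
ft_force: [0.1, 0.6, 0.1]
opening: 0.0854
```

```bash
python3 s.py
```

```text
7.6 q [ 0.744 -0.102  0.184 -0.615  2.637  1.342] p [0.0862 0.1266 0.9189] open 0.0854
F [0.1  0.59 0.08] T [ 0.059  0.203 -0.06 ]
[[ 0.3302 -0.8425  0.4257]
 [-0.9332 -0.3591  0.013 ]
 [ 0.1419 -0.4016 -0.9048]]
```

Emit:
carry_out:
  motion:
    - {"claw": -1,"xyz": [4.5,-18,-25],"spin": 0}
    - {"claw": -1,"xyz": [4.5,-18,-25],"spin": 0}
    - {"claw": -1,"xyz": [4.5,-18,-25],"spin": 0}
    - {"claw": -1,"xyz": [4.5,-18,-25],"spin": 0}
    - {"claw": -1,"xyz": [4.5,-18,-25],"spin": 0}

```text
clock: 8.02
eef_pos: [0.1213, 0.1264, 0.9219]
tcp_rot: [-2.333, 1.594, -0.526]
ft_force: [0.9, 0.3, 0.2]
opening: 0.0857
```

```bash
python3 s.py
```

```text
8.0167 q [ 0.3   -0.133  0.185 -0.239  2.637  1.262] p [0.1213 0.1264 0.9219] open 0.0857
F [0.87 0.26 0.21] T [-0.012  0.183  0.032]
[[ 0.3301 -0.8359  0.4385]
 [-0.9327 -0.3602  0.0156]
 [ 0.1449 -0.4142 -0.8986]]
```

Emit:
carry_out:
  motion:
    - {"claw": -1,"xyz": [1,-16,-26],"spin": 0}
    - {"claw": -1,"xyz": [1,-16,-26],"spin": 0}
    - {"claw": -1,"xyz": [1,-16,-26],"spin": 0}
    - {"claw": -1,"xyz": [1,-16,-26],"spin": 0}
    - {"claw": -1,"xyz": [1,-16,-26],"spin": 0}

```text
clock: 8.43
eef_pos: [0.1357, 0.1268, 0.924]
tcp_rot: [-2.322, 1.584, -0.535]
ft_force: [-0.1, -1.1, 0.4]
opening: 0.0854
```

```bash
python3 s.py
```

```text
8.4333 q [ 0.1   -0.148  0.184 -0.049  2.637  1.248] p [0.1357 0.1268 0.924 ] open 0.0854
F [-0.13 -1.08  0.36] T [-0.055  0.2    0.039]
[[ 0.3305 -0.8293  0.4506]
 [-0.9326 -0.3602  0.0212]
 [ 0.1447 -0.4273 -0.8925]]
```

Emit:
carry_out:
  motion:
    - {"claw": -1,"xyz": [1,-11,-29],"spin": 0}
    - {"claw": -1,"xyz": [1,-11,-29],"spin": 0}
    - {"claw": -1,"xyz": [1,-11,-29],"spin": 0}
    - {"claw": -1,"xyz": [1,-11,-29],"spin": 0}
    - {"claw": -1,"xyz": [1,-11,-29],"spin": 0}

```text
clock: 8.85
eef_pos: [0.1195, 0.1256, 0.9262]
tcp_rot: [-2.312, 1.574, -0.547]
ft_force: [0.7, -0.2, -0.0]
opening: 0.0852
```

```bash
python3 s.py
```

```text
8.85 q [ 0.159 -0.162  0.184 -0.1    2.637  1.255] p [0.1195 0.1256 0.9262] open 0.0852
F [ 0.66 -0.22 -0.01] T [ 0.022  0.191 -0.028]
[[ 0.3304 -0.8221  0.4637]
 [-0.9324 -0.3605  0.0254]
 [ 0.1462 -0.4408 -0.8856]]
```

Emit:
carry_out:
  motion:
    - {"claw": -1,"xyz": [29.2,1.4,80],"spin": 0}
    - {"claw": -1,"xyz": [29.2,1.4,80],"spin": 0}
    - {"claw": -1,"xyz": [29.2,1.4,80],"spin": 0}
    - {"claw": -1,"xyz": [29.2,1.4,80],"spin": 0}
    - {"claw": -1,"xyz": [29.2,1.4,80],"spin": -0.1}
    - {"claw": -1,"xyz": [29.2,1.4,80],"spin": -0.2}
    - {"claw": -1,"xyz": [29.2,1.4,80],"spin": -0.3}
    - {"claw": -1,"xyz": [29.2,1.4,80],"spin": -0.4}
    - {"claw": -1,"xyz": [29.2,1.4,80],"spin": -0.5}
    - {"claw": -1,"xyz": [29.2,1.4,80],"spin": -0.6}
    - {"claw": -1,"xyz": [29.2,1.4,80],"spin": -0.7}
    - {"claw": -1,"xyz": [29.2,1.4,80],"spin": -0.8}
    - {"claw": -1,"xyz": [29.2,1.4,80],"spin": -0.9}
    - {"claw": -1,"xyz": [29.2,1.4,80],"spin": -0.9}
    - {"claw": -1,"xyz": [29.2,1.4,80],"spin": -0.9}
    - {"claw": -1,"xyz": [29.2,1.4,80],"spin": -0.9}
    - {"claw": -1,"xyz": [29.2,1.4,80],"spin": -0.9}
    - {"claw": -1,"xyz": [29.2,1.4,80],"spin": -0.9}
    - {"claw": -1,"xyz": [29.2,1.4,80],"spin": -0.9}
    - {"claw": -1,"xyz": [29.2,1.4,80],"spin": -0.9}

```text
clock: 10.52
eef_pos: [0.5263, -0.0989, 0.3262]
tcp_rot: [-2.929, 0.434, -0.712]
ft_force: [0.9, -0.0, 1.3]
opening: 0.0856
```

```bash
cat > g.py <<'E'
from s import *
import sys
import m
# target: hub & axis; bar perpendicular angle phi (deg advanced clockwise from start)
hub=np.array([.6205,-.129,.1705])+ (0 if len(sys.argv)<3 else 0)
z=m.z;d=np.array([.2373,.9558,.1738]);d-=d@z*z;d/=np.linalg.norm(d)
phi=np.radians(float(sys.argv[1]) if len(sys.argv)>1 else 0)
x0=-np.cross(z,d);x=R.from_rotvec(-z*phi).apply(x0)
print("tool z err deg",np.degrees(np.arccos(min(1,-(M[:,2]@z)))),"toolz",M[:,2])
sp=np.arctan2(x@M[:,1],x@M[:,0]);print("spin needed",sp,"or",sp-np.sign(sp)*np.pi)
tgt=hub+.019*M[:,2]-z*2.5e-3*phi/6.2832
print("shift cm tool",(M.T@(tgt-s["eef_pos"])*100).round(2))
E
python3 g.py | grep -v x.dir
```

```text
10.5167 q [-0.576 -0.361  1.96   0.303  1.162 -0.348] p [ 0.5263 -0.0989  0.3262] open 0.0856
F [ 0.88 -0.03  1.27] T [-0.055  0.232  0.026]
[[ 0.8503 -0.2512  0.4625]
 [-0.2962 -0.9548  0.0261]
 [ 0.435  -0.1592 -0.8863]]
[ 0.72686208 -0.12281132  0.014     ] [np.float64(0.18232295557346465), np.float64(0.21792376792186433), np.float64(0.18130570439537091), np.float64(0.21735244113444543)]
[ 0.7274456  -0.12325091  0.016     ] [np.float64(0.15981313869137412), np.float64(0.19595767752184112), np.float64(0.15992150175360936), np.float64(0.19596976121627596)]
yaw 3.145402631674434 mouth [ 0.65226683 -0.12714637  0.11      ] z [-0.46876431 -0.02575993  0.88294759] hub [ 0.62015647 -0.12891093  0.17048191] tool rot (np.float64(376.19917639852076), np.float64(288.2248916154746)) (np.float64(303.00340117698863), np.float64(229.88462307241272))
tool z err deg 0.40859124762237536 toolz [ 0.46245716  0.02610847 -0.88625714]
spin needed -0.005619925679214262 or 3.1359727279105787
shift cm tool [ 2.13  2.98 19.98]
```

Emit:
carry_out:
  motion:
    - {"claw": -1,"xyz": [2.1,3,3],"spin": 0}
    - {"claw": -1,"xyz": [2.1,3,7],"spin": 0}
    - {"claw": -1,"xyz": [2.1,3,11],"spin": 0}
    - {"claw": -1,"xyz": [2.1,3,13],"spin": 0}
    - {"claw": -1,"xyz": [2.1,3,13],"spin": 0}
    - {"claw": -1,"xyz": [2.1,3,13],"spin": 0}

```text
clock: 11.02
eef_pos: [0.5959, -0.1291, 0.2133]
tcp_rot: [-2.929, 0.433, -0.705]
ft_force: [0.1, 0.6, 0.2]
opening: 0.085
```

```bash
python3 g.py | tail -3; python3 - <<'E'
from bench import cams
import cv2,numpy as np
a=cams.grab_frame("side")[120:330,200:410,::-1];b=cams.grab_frame("top")[200:360,300:460,::-1]
f=lambda i:cv2.resize(i,(400,400),interpolation=cv2.INTER_CUBIC)
cv2.imwrite("pics/a.png",np.hstack([f(a),f(b)]))
E
```

```text
tool z err deg 0.6516475679437171 toolz [ 0.45898546  0.02865587 -0.88798152]
spin needed -0.005275685258214177 or 3.136316968331579
shift cm tool [0.25 0.06 6.83]
```

View pics/a.png

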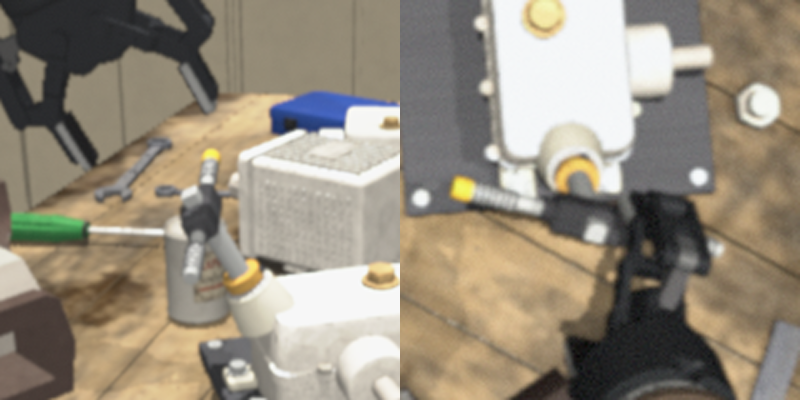

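The side view shows the fingertips at about (85,165) and (210,105) in the crop, straddling the tap axis. In the top view the hand looks right of the hub, so I'll check that by projection.

```bash
python3 - <<'E'
from s import *
for k in(.0,.1,.2):
    p=s["eef_pos"]-k*M[:,2]
    u,v=proj("top",p);a,b=proj("side",p);print(k,p.round(3),"top crop",((u-300)*2.5+400,(v-200)*2.5),"side crop",((a-200)*400/210,(b-120)*400/210))
p=s["eef_pos"]
for sg in(1,-1):
    q=p+sg*.0425*M[:,0]-.013*M[:,2];u,v=proj("top",q);a,b=proj("side",q);print(((u-300)*2.5+400,(v-200)*2.5),((a-200)*400/210,(b-120)*400/210))
E
```

```text
11.1167 q [-0.549 -0.059  1.922  0.344  0.899 -0.419] p [ 0.5972 -0.1305  0.2173] open 0.0851
F [0.47 0.09 0.47] T [-0.05   0.189  0.012]
[[ 0.8495 -0.2503  0.4644]
 [-0.2951 -0.9551  0.0251]
 [ 0.4373 -0.1584 -0.8853]]
0.0 [ 0.597 -0.13   0.217] top crop (np.float64(605.2165400951824), np.float64(259.3833009761694)) side crop (np.float64(159.9228699363984), np.float64(147.21529912005664))
0.1 [ 0.551 -0.133  0.306] top crop (np.float64(637.6462208545702), np.float64(352.95063589563824)) side crop (np.float64(79.99351283703142), np.float64(18.935614552876977))
0.2 [ 0.504 -0.136  0.394] top crop (np.float64(679.3057636641743), np.float64(473.1483160263558)) side crop (np.float64(-10.310336634246747), np.float64(-125.9942303222224))
(np.float64(634.5862183363456), np.float64(203.52009742627018)) (np.float64(205.84782002905405), np.float64(104.85543574690848))
(np.float64(584.3664864342525), np.float64(334.80987127764547)) (np.float64(96.10848836018769), np.float64(157.02428743667647))
```

```bash
python3 g.py | tail -3
```

```text
tool z err deg 0.2868523009325561 toolz [ 0.46438334  0.02509765 -0.88527861]
spin needed -0.004424689331481194 or 3.137167964258312
shift cm tool [-0.11  0.02  7.12]
```

Emit:
carry_out:
  motion:
    - {"claw": -1,"xyz": [-0.1,0,2],"spin": 0}
    - {"claw": -1,"xyz": [-0.1,0,4],"spin": 0}
    - {"claw": -1,"xyz": [-0.1,0,6],"spin": 0}
    - {"claw": -1,"xyz": [-0.1,0,7],"spin": 0}
    - {"claw": -1,"xyz": [-0.1,0,7],"spin": 0}
    - {"claw": -1,"xyz": [-0.1,0,7],"spin": 0}
    - {"claw": -1,"xyz": [-0.1,0,7],"spin": 0}

```text
clock: 11.7
eef_pos: [0.6296, -0.1289, 0.1571]
tcp_rot: [-2.929, 0.432, -0.72]
ft_force: [-0.9, 0.0, -0.5]
opening: 0.0854
```

```bash
python3 g.py | sed -n '1,2p;10,20p'
```

```text
11.7 q [-0.512  0.095  1.895  0.368  0.766 -0.436] p [ 0.6296 -0.1289  0.1571] open 0.0854
F [-0.94  0.   -0.53] T [-0.014  0.246 -0.009]
yaw 3.145402631674434 mouth [ 0.65226683 -0.12714637  0.11      ] z [-0.46876431 -0.02575993  0.88294759] hub [ 0.62015647 -0.12891093  0.17048191] tool rot (np.float64(376.19917639852076), np.float64(288.2248916154746)) (np.float64(303.00340117698863), np.float64(229.88462307241272))
tool z err deg 0.1715862187472483 toolz [ 0.46682596  0.02375016 -0.88403023]
spin needed -0.0036735911366311117 or 3.137919062453162
shift cm tool [-0.18  0.02  0.29]
```

Emit:
carry_out:
  motion:
    - {"claw": -0.4,"xyz": [-0.15,0,0.3],"spin": 0}
    - {"claw": 0,"xyz": [-0.15,0,0.3],"spin": 0}
    - {"claw": 0.3,"xyz": [-0.15,0,0.3],"spin": 0}
    - {"claw": 0.6,"xyz": [-0.15,0,0.3],"spin": 0}
    - {"claw": 1,"xyz": [-0.15,0,0.3],"spin": 0}
    - {"claw": 1,"xyz": [-0.15,0,0.3],"spin": 0}
    - {"claw": 1,"xyz": [-0.15,0,0.3],"spin": 0}
    - {"claw": 1,"xyz": [-0.15,0,0.3],"spin": 0}
    - {"claw": 1,"xyz": [-0.15,0,0.3],"spin": 0}
  squeeze: 25

```text
clock: 12.45
eef_pos: [0.6297, -0.1285, 0.154]
tcp_rot: [-2.929, 0.432, -0.72]
ft_force: [-3.7, 0.2, 3.8]
opening: 0.0217
```

```bash
cat > t.py <<'E'
from s import *
print("F tool",(M.T@s["ft_force"]).round(2),"T tool",(M.T@s["torque"]).round(3))
E
python3 t.py;python3 g.py | tail -3
```

```text
12.45 q [-0.511  0.099  1.897  0.37   0.759 -0.439] p [ 0.6297 -0.1285  0.154 ] open 0.0217
F [-3.68  0.24  3.78] T [0.109 0.438 0.024]
[[ 0.8483 -0.2498  0.4669]
 [-0.2944 -0.9554  0.0237]
 [ 0.4401 -0.1575 -0.884 ]]
F tool [-1.53  0.09 -5.05] T tool [-0.026 -0.449  0.04 ]
tool z err deg 0.1731678817858754 toolz [ 0.46686861  0.02365948 -0.88401014]
spin needed -0.0035122565590047605 or 3.1380803970307882
shift cm tool [-0.04  0.02  0.01]
```

Emit:
carry_out:
  motion:
    - {"claw": 1,"xyz": [0,0,0],"spin": 0.05}
    - {"claw": 1,"xyz": [0,0,0.01],"spin": 0.13}
    - {"claw": 1,"xyz": [0,0,0.01],"spin": 0.22}
    - {"claw": 1,"xyz": [0,0,0.01],"spin": 0.31}
    - {"claw": 1,"xyz": [0,0,0.02],"spin": 0.4}
    - {"claw": 1,"xyz": [0,0,0.02],"spin": 0.49}
    - {"claw": 1,"xyz": [0,0,0.02],"spin": 0.58}
    - {"claw": 1,"xyz": [0,0,0.03],"spin": 0.67}
    - {"claw": 1,"xyz": [0,0,0.03],"spin": 0.76}
    - {"claw": 1,"xyz": [0,0,0.03],"spin": 0.85}
    - {"claw": 1,"xyz": [0,0,0.04],"spin": 0.94}
    - {"claw": 1,"xyz": [0,0,0.04],"spin": 1.03}
    - {"claw": 1,"xyz": [0,0,0.04],"spin": 1.12}
    - {"claw": 1,"xyz": [0,0,0.05],"spin": 1.21}
    - {"claw": 1,"xyz": [0,0,0.05],"spin": 1.3}
    - {"claw": 1,"xyz": [0,0,0.05],"spin": 1.39}
    - {"claw": 1,"xyz": [0,0,0.06],"spin": 1.48}
    - {"claw": 1,"xyz": [0,0,0.06],"spin": 1.55}
    - {"claw": 1,"xyz": [0,0,0.06],"spin": 1.6}
    - {"claw": 1,"xyz": [0,0,0.06],"spin": 1.6}
  squeeze: 40

```text
clock: 14.12
eef_pos: [0.6303, -0.1286, 0.1537]
tcp_rot: [-1.582, 2.199, -0.366]
ft_force: [-0.5, -0.2, 1.8]
opening: 0.0214
```

```bash
python3 t.py;python3 g.py 90| tail -3
```

```text
14.1167 q [-0.511  0.101  1.896  0.371  0.758  1.162] p [ 0.6303 -0.1286  0.1537] open 0.0214
F [-0.46 -0.23  1.79] T [-0.053  0.085  0.091]
[[-0.2753 -0.84    0.4675]
 [-0.9461  0.323   0.0232]
 [-0.1705 -0.4359 -0.8837]]
F tool [ 0.04 -0.47 -1.8 ] T tool [-0.082  0.032 -0.103]
tool z err deg 0.16679341906835507 toolz [ 0.46749162  0.02324975 -0.88369171]
spin needed -0.033649165581141664 or 3.1079434880086514
shift cm tool [0.02 0.08 0.02]
```

Emit:
carry_out:
  motion:
    - {"claw": 1,"xyz": [0,0,0],"spin": 0.05}
    - {"claw": 1,"xyz": [0,0,0.01],"spin": 0.13}
    - {"claw": 1,"xyz": [0,0,0.01],"spin": 0.22}
    - {"claw": 1,"xyz": [0,0,0.01],"spin": 0.31}
    - {"claw": 1,"xyz": [0,0,0.02],"spin": 0.4}
    - {"claw": 1,"xyz": [0,0,0.02],"spin": 0.49}
    - {"claw": 1,"xyz": [0,0,0.02],"spin": 0.58}
    - {"claw": 1,"xyz": [0,0,0.03],"spin": 0.67}
    - {"claw": 1,"xyz": [0,0,0.03],"spin": 0.76}
    - {"claw": 1,"xyz": [0,0,0.03],"spin": 0.85}
    - {"claw": 1,"xyz": [0,0,0.04],"spin": 0.94}
    - {"claw": 1,"xyz": [0,0,0.04],"spin": 1.03}
    - {"claw": 1,"xyz": [0,0,0.04],"spin": 1.12}
    - {"claw": 1,"xyz": [0,0,0.05],"spin": 1.21}
    - {"claw": 1,"xyz": [0,0,0.05],"spin": 1.3}
    - {"claw": 1,"xyz": [0,0,0.05],"spin": 1.39}
    - {"claw": 1,"xyz": [0,0,0.06],"spin": 1.48}
    - {"claw": 1,"xyz": [0,0,0.06],"spin": 1.55}
    - {"claw": 1,"xyz": [0,0,0.06],"spin": 1.6}
    - {"claw": 1,"xyz": [0,0,0.06],"spin": 1.6}

```text
clock: 15.78
eef_pos: [0.6305, -0.129, 0.1531]
tcp_rot: [0.466, 2.622, 0.147]
ft_force: [-1.9, -1.6, 1.1]
opening: 0.0212
```

```bash
python3 t.py;python3 g.py 180| tail -3
```

```text
15.7833 q [-0.511  0.102  1.896  0.37   0.756  2.762] p [ 0.6305 -0.129   0.1531] open 0.0212
F [-1.94 -1.63  1.11] T [-0.342  0.364  0.049]
[[-0.8317  0.2997  0.4674]
 [ 0.3501  0.9364  0.0226]
 [-0.431   0.1824 -0.8838]]
F tool [ 0.57 -1.9  -1.93] T tool [ 0.391  0.247 -0.195]
tool z err deg 0.20443739212569237 toolz [ 0.46741422  0.02255622 -0.88375063]
spin needed -0.06238026251070364 or 3.0792123910790896
shift cm tool [0.08 0.02 0.02]
```

Emit:
carry_out:
  motion:
    - {"claw": 1,"xyz": [0,0,0],"spin": -0.05}
    - {"claw": 1,"xyz": [0,0,-0.01],"spin": -0.13}
    - {"claw": 1,"xyz": [0,0,-0.01],"spin": -0.22}
    - {"claw": 1,"xyz": [0,0,-0.01],"spin": -0.31}
    - {"claw": 1,"xyz": [0,0,-0.02],"spin": -0.4}
    - {"claw": 1,"xyz": [0,0,-0.02],"spin": -0.49}
    - {"claw": 1,"xyz": [0,0,-0.02],"spin": -0.58}
    - {"claw": 1,"xyz": [0,0,-0.03],"spin": -0.67}
    - {"claw": 1,"xyz": [0,0,-0.03],"spin": -0.76}
    - {"claw": 1,"xyz": [0,0,-0.03],"spin": -0.85}
    - {"claw": 1,"xyz": [0,0,-0.04],"spin": -0.94}
    - {"claw": 1,"xyz": [0,0,-0.04],"spin": -1.03}
    - {"claw": 1,"xyz": [0,0,-0.04],"spin": -1.12}
    - {"claw": 1,"xyz": [0,0,-0.05],"spin": -1.21}
    - {"claw": 1,"xyz": [0,0,-0.05],"spin": -1.3}
    - {"claw": 1,"xyz": [0,0,-0.05],"spin": -1.39}
    - {"claw": 1,"xyz": [0,0,-0.06],"spin": -1.48}
    - {"claw": 1,"xyz": [0,0,-0.06],"spin": -1.57}
    - {"claw": 1,"xyz": [0,0,-0.06],"spin": -1.66}
    - {"claw": 1,"xyz": [0,0,-0.06],"spin": -1.66}

```text
clock: 17.45
eef_pos: [0.6303, -0.1287, 0.1538]
tcp_rot: [-1.656, 2.152, -0.385]
ft_force: [-1.7, 0.9, 1.9]
opening: 0.021
```

```bash
python3 t.py;python3 g.py 90| tail -3
```

```text
17.45 q [-0.511  0.101  1.896  0.371  0.758  1.098] p [ 0.6303 -0.1287  0.1538] open 0.021
F [-1.68  0.87  1.87] T [0.262 0.14  0.142]
[[-0.2206 -0.856   0.4676]
 [-0.965   0.2613  0.0232]
 [-0.1421 -0.4461 -0.8836]]
F tool [-0.74  0.83 -2.42] T tool [-0.213 -0.251 -0.   ]
tool z err deg 0.16534565709297624 toolz [ 0.46761787  0.02320003 -0.88362622]
spin needed 0.030884858905093484 or -3.1107077946846995
shift cm tool [0.01 0.09 0.02]
```

Emit:
carry_out:
  motion:
    - {"claw": 0,"xyz": [0,0,0],"spin": 0}
    - {"claw": -0.6,"xyz": [0,0,0],"spin": 0}
    - {"claw": -1,"xyz": [0,0,0],"spin": 0}
    - {"claw": -1,"xyz": [0,0,0],"spin": 0}
    - {"claw": -1,"xyz": [0,0,-1.5],"spin": 0}
    - {"claw": -1,"xyz": [0,0,-4.5],"spin": 0}
    - {"claw": -1,"xyz": [0,0,-4.5],"spin": -0.12}
    - {"claw": -1,"xyz": [0,0,-4.5],"spin": -0.24}
    - {"claw": -1,"xyz": [0,0,-4.5],"spin": -0.36}
    - {"claw": -1,"xyz": [0,0,-4.5],"spin": -0.48}
    - {"claw": -1,"xyz": [0,0,-4.5],"spin": -0.6}
    - {"claw": -1,"xyz": [0,0,-4.5],"spin": -0.72}
    - {"claw": -1,"xyz": [0,0,-4.5],"spin": -0.84}
    - {"claw": -1,"xyz": [0,0,-4.5],"spin": -0.96}
    - {"claw": -1,"xyz": [0,0,-4.5],"spin": -1.08}
    - {"claw": -1,"xyz": [0,0,-4.5],"spin": -1.2}
    - {"claw": -1,"xyz": [0,0,-4.5],"spin": -1.32}
    - {"claw": -1,"xyz": [0,0,-4.5],"spin": -1.44}
    - {"claw": -1,"xyz": [0,0,-4.5],"spin": -1.56}
    - {"claw": -1,"xyz": [0,0,-4.5],"spin": -1.56}
  squeeze: 25

```text
clock: 19.12
eef_pos: [0.6092, -0.1297, 0.1933]
tcp_rot: [-2.94, 0.395, -0.725]
ft_force: [0.5, -0.2, 0.3]
opening: 0.0852
```

```bash
python3 t.py;python3 g.py 90| tail -3
```

```text
19.1167 q [-0.535 -0.003  1.919  0.354  0.842 -0.453] p [ 0.6092 -0.1297  0.1933] open 0.0852
F [ 0.47 -0.23  0.35] T [-0.076  0.228 -0.021]
[[ 0.8543 -0.2276  0.4674]
 [-0.2692 -0.9628  0.0233]
 [ 0.4447 -0.1457 -0.8837]]
F tool [ 0.61  0.07 -0.09] T tool [-0.136 -0.199 -0.012]
tool z err deg 0.1681011508194169 toolz [ 0.46739828  0.02328733 -0.88374009]
spin needed 1.593503129812824 or -1.5480895237769692
shift cm tool [-0.07  0.01  4.51]
```

Emit:
carry_out:
  motion:
    - {"claw": -1,"xyz": [0,0,0],"spin": -0.12}
    - {"claw": -1,"xyz": [0,0,0],"spin": -0.24}
    - {"claw": -1,"xyz": [0,0,0],"spin": -0.36}
    - {"claw": -1,"xyz": [0,0,0],"spin": -0.48}
    - {"claw": -1,"xyz": [0,0,0],"spin": -0.6}
    - {"claw": -1,"xyz": [0,0,0],"spin": -0.72}
    - {"claw": -1,"xyz": [0,0,0],"spin": -0.84}
    - {"claw": -1,"xyz": [0,0,0],"spin": -0.96}
    - {"claw": -1,"xyz": [0,0,0],"spin": -1.08}
    - {"claw": -1,"xyz": [0,0,0],"spin": -1.2}
    - {"claw": -1,"xyz": [0,0,0],"spin": -1.32}
    - {"claw": -1,"xyz": [0,0,0],"spin": -1.44}
    - {"claw": -1,"xyz": [0,0,0],"spin": -1.55}
    - {"claw": -1,"xyz": [0,0,1],"spin": -1.55}
    - {"claw": -1,"xyz": [0,0,3],"spin": -1.55}
    - {"claw": -1,"xyz": [0,0,4.5],"spin": -1.55}
    - {"claw": -1,"xyz": [0,0,4.5],"spin": -1.55}
    - {"claw": -1,"xyz": [0,0,4.5],"spin": -1.55}
    - {"claw": -1,"xyz": [0,0,4.5],"spin": -1.55}

```text
clock: 20.7
eef_pos: [0.6304, -0.1288, 0.154]
tcp_rot: [2.255, 1.68, 0.581]
ft_force: [0.8, 0.2, 0.4]
opening: 0.0854
```

```bash
python3 t.py;python3 g.py 90| tail -3; python3 - <<'E'
from bench import cams
import cv2,numpy as np
a=cams.grab_frame("side")[120:330,200:410,::-1];b=cams.grab_frame("top")[200:360,300:460,::-1]
f=lambda i:cv2.resize(i,(400,400),interpolation=cv2.INTER_CUBIC)
cv2.imwrite("pics/b.png",np.hstack([f(a),f(b)]))
E
```

```text
20.7 q [-0.511  0.101  1.896  0.371  0.758 -2.013] p [ 0.6304 -0.1288  0.154 ] open 0.0854
F [0.77 0.2  0.42] T [-0.06   0.248  0.012]
[[ 0.2473  0.8485  0.4678]
 [ 0.9563 -0.2914  0.0231]
 [ 0.1559  0.4416 -0.8835]]
F tool [ 0.44  0.78 -0.  ] T tool [ 0.224 -0.118 -0.034]
tool z err deg 0.16683964888485225 toolz [ 0.46779068  0.02307986 -0.88353789]
spin needed 3.141159769915526 or -0.00043288367426708163
shift cm tool [-0.01 -0.1   0.04]
```

View pics/b.png

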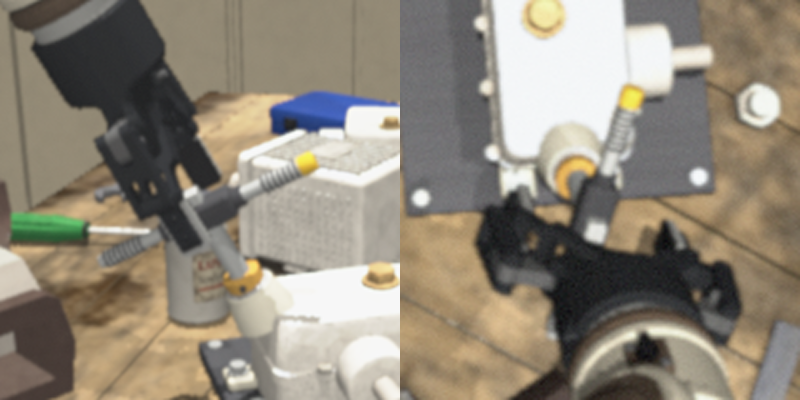

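The wrench has turned a quarter on, with the yellow end uphill at top crop (630,97). The hand is in line and the open fingers straddle the body, with the can still standing. Next I close and take the second half turn.

Emit:
carry_out:
  motion:
    - {"claw": -0.4,"xyz": [0,0,0],"spin": 0}
    - {"claw": 0,"xyz": [0,0,0],"spin": 0}
    - {"claw": 0.3,"xyz": [0,0,0],"spin": 0}
    - {"claw": 0.6,"xyz": [0,0,0],"spin": 0}
    - {"claw": 1,"xyz": [0,0,0],"spin": 0}
    - {"claw": 1,"xyz": [0,0,0],"spin": 0}
    - {"claw": 1,"xyz": [0,0,0],"spin": 0}
    - {"claw": 1,"xyz": [0,0,0],"spin": 0}
    - {"claw": 1,"xyz": [0,0,0],"spin": 0}
  squeeze: 40

```text
clock: 21.55
eef_pos: [0.6307, -0.1292, 0.1551]
tcp_rot: [2.253, 1.681, 0.581]
ft_force: [-3.6, -0.8, 3.8]
opening: 0.0213
```

```bash
python3 t.py;python3 g.py 90| tail -3
```

```text
21.55 q [-0.511  0.099  1.896  0.37   0.758 -2.014] p [ 0.6307 -0.1292  0.1551] open 0.0213
F [-3.61 -0.78  3.81] T [-0.105  0.476  0.043]
[[ 0.2463  0.8481  0.469 ]
 [ 0.9568 -0.2901  0.0221]
 [ 0.1548  0.4433 -0.8829]]
F tool [-1.05 -1.15 -5.07] T tool [ 0.436 -0.208 -0.076]
tool z err deg 0.21177378972491354 toolz [ 0.46904216  0.02207455 -0.88289986]
spin needed -3.140553636582709 or 0.0010390170070841975
shift cm tool [ 0.01 -0.19  0.12]
```

Emit:
carry_out:
  motion:
    - {"claw": 1,"xyz": [0,-0.05,0.02],"spin": 0.05}
    - {"claw": 1,"xyz": [0,-0.05,0.03],"spin": 0.13}
    - {"claw": 1,"xyz": [0,-0.05,0.03],"spin": 0.22}
    - {"claw": 1,"xyz": [0,-0.05,0.04],"spin": 0.31}
    - {"claw": 1,"xyz": [0,-0.05,0.04],"spin": 0.4}
    - {"claw": 1,"xyz": [0,-0.05,0.05],"spin": 0.49}
    - {"claw": 1,"xyz": [0,-0.05,0.05],"spin": 0.58}
    - {"claw": 1,"xyz": [0,-0.05,0.06],"spin": 0.67}
    - {"claw": 1,"xyz": [0,-0.05,0.06],"spin": 0.76}
    - {"claw": 1,"xyz": [0,-0.05,0.07],"spin": 0.85}
    - {"claw": 1,"xyz": [0,-0.05,0.07],"spin": 0.94}
    - {"claw": 1,"xyz": [0,-0.05,0.08],"spin": 1.03}
    - {"claw": 1,"xyz": [0,-0.05,0.08],"spin": 1.12}
    - {"claw": 1,"xyz": [0,-0.05,0.09],"spin": 1.21}
    - {"claw": 1,"xyz": [0,-0.05,0.09],"spin": 1.3}
    - {"claw": 1,"xyz": [0,-0.05,0.1],"spin": 1.39}
    - {"claw": 1,"xyz": [0,-0.05,0.1],"spin": 1.48}
    - {"claw": 1,"xyz": [0,-0.05,0.1],"spin": 1.55}
    - {"claw": 1,"xyz": [0,-0.05,0.1],"spin": 1.6}
    - {"claw": 1,"xyz": [0,-0.05,0.1],"spin": 1.6}

```text
clock: 23.22
eef_pos: [0.63, -0.1295, 0.1539]
tcp_rot: [-2.919, 0.47, -0.719]
ft_force: [-10.1, -2.1, 6.7]
opening: 0.0212
```

```bash
python3 t.py;python3 g.py 180| tail -3
```

```text
23.2167 q [-0.512  0.1    1.897  0.369  0.757 -0.412] p [ 0.63   -0.1295  0.1539] open 0.0212
F [-10.12  -2.12   6.68] T [-0.338  1.184 -0.012]
[[ 0.8409 -0.2725  0.4675]
 [-0.3191 -0.9475  0.0216]
 [ 0.437  -0.1673 -0.8837]]
F tool [ -4.92   3.65 -10.68] T tool [-0.667 -1.027 -0.122]
tool z err deg 0.2543563858276697 toolz [ 0.4674688   0.02158954 -0.8837459 ]
spin needed 3.1121331187780563 or -0.0294595348117368
shift cm tool [-0.09 -0.07  0.11]
```

Emit:
carry_out:
  motion:
    - {"claw": 1,"xyz": [-0.05,0.03,-0.05],"spin": 0.05}
    - {"claw": 1,"xyz": [-0.05,0.03,-0.05],"spin": 0.13}
    - {"claw": 1,"xyz": [-0.05,0.03,-0.04],"spin": 0.22}
    - {"claw": 1,"xyz": [-0.05,0.03,-0.04],"spin": 0.31}
    - {"claw": 1,"xyz": [-0.05,0.03,-0.03],"spin": 0.4}
    - {"claw": 1,"xyz": [-0.05,0.03,-0.03],"spin": 0.49}
    - {"claw": 1,"xyz": [-0.05,0.03,-0.03],"spin": 0.58}
    - {"claw": 1,"xyz": [-0.05,0.03,-0.02],"spin": 0.67}
    - {"claw": 1,"xyz": [-0.05,0.03,-0.02],"spin": 0.76}
    - {"claw": 1,"xyz": [-0.05,0.03,-0.02],"spin": 0.85}
    - {"claw": 1,"xyz": [-0.05,0.03,-0.01],"spin": 0.94}
    - {"claw": 1,"xyz": [-0.05,0.03,-0.01],"spin": 1.03}
    - {"claw": 1,"xyz": [-0.05,0.03,0],"spin": 1.12}
    - {"claw": 1,"xyz": [-0.05,0.03,0],"spin": 1.21}
    - {"claw": 1,"xyz": [-0.05,0.03,0],"spin": 1.3}
    - {"claw": 1,"xyz": [-0.05,0.03,0.01],"spin": 1.39}
    - {"claw": 1,"xyz": [-0.05,0.03,0.01],"spin": 1.48}
    - {"claw": 1,"xyz": [-0.05,0.03,0.01],"spin": 1.55}
    - {"claw": 1,"xyz": [-0.05,0.03,0.01],"spin": 1.59}
    - {"claw": 1,"xyz": [-0.05,0.03,0.01],"spin": 1.59}

```text
clock: 24.88
eef_pos: [0.6292, -0.1286, 0.1529]
tcp_rot: [-1.564, 2.211, -0.36]
ft_force: [-2.1, 2.3, 1.2]
opening: 0.0208
```

```bash
python3 t.py;python3 g.py 270| tail -3
```

```text
24.8833 q [-0.512  0.1    1.899  0.371  0.758  1.177] p [ 0.6292 -0.1286  0.1529] open 0.0208
F [-2.06  2.28  1.23] T [0.535 0.219 0.409]
[[-0.2889 -0.836   0.4665]
 [-0.9408  0.3382  0.0236]
 [-0.1774 -0.432  -0.8842]]
F tool [-1.77  1.96 -2.  ] T tool [-0.434 -0.55  -0.107]
tool z err deg 0.19675493812617034 toolz [ 0.46646353  0.02355479 -0.88422675]
spin needed 3.0918398800041627 or -0.04975277358563046
shift cm tool [-0.02 -0.04  0.13]
```

Emit:
carry_out:
  motion:
    - {"claw": 1,"xyz": [0,0,0],"spin": -0.05}
    - {"claw": 1,"xyz": [0,0,-0.01],"spin": -0.13}
    - {"claw": 1,"xyz": [0,0,-0.01],"spin": -0.22}
    - {"claw": 1,"xyz": [0,0,-0.01],"spin": -0.31}
    - {"claw": 1,"xyz": [0,0,-0.02],"spin": -0.4}
    - {"claw": 1,"xyz": [0,0,-0.02],"spin": -0.49}
    - {"claw": 1,"xyz": [0,0,-0.02],"spin": -0.58}
    - {"claw": 1,"xyz": [0,0,-0.03],"spin": -0.67}
    - {"claw": 1,"xyz": [0,0,-0.03],"spin": -0.76}
    - {"claw": 1,"xyz": [0,0,-0.03],"spin": -0.85}
    - {"claw": 1,"xyz": [0,0,-0.04],"spin": -0.94}
    - {"claw": 1,"xyz": [0,0,-0.04],"spin": -1.03}
    - {"claw": 1,"xyz": [0,0,-0.04],"spin": -1.12}
    - {"claw": 1,"xyz": [0,0,-0.05],"spin": -1.21}
    - {"claw": 1,"xyz": [0,0,-0.05],"spin": -1.3}
    - {"claw": 1,"xyz": [0,0,-0.05],"spin": -1.39}
    - {"claw": 1,"xyz": [0,0,-0.06],"spin": -1.48}
    - {"claw": 1,"xyz": [0,0,-0.06],"spin": -1.57}
    - {"claw": 1,"xyz": [0,0,-0.06],"spin": -1.66}
    - {"claw": 1,"xyz": [0,0,-0.06],"spin": -1.66}

```text
clock: 26.55
eef_pos: [0.6294, -0.1295, 0.1538]
tcp_rot: [-2.949, 0.367, -0.728]
ft_force: [1.3, -2.6, -0.1]
opening: 0.021
```

```bash
python3 t.py;python3 g.py 180| tail -3
```

```text
26.55 q [-0.513  0.099  1.899  0.37   0.757 -0.486] p [ 0.6294 -0.1295  0.1538] open 0.021
F [ 1.29 -2.59 -0.05] T [-0.417 -0.037 -0.126]
[[ 0.8582 -0.2114  0.4678]
 [-0.2503 -0.9679  0.0219]
 [ 0.4482 -0.1359 -0.8836]]
F tool [1.73 2.24 0.6 ] T tool [-0.405  0.141 -0.085]
tool z err deg 0.2328053357509667 toolz [ 0.4678214   0.02185425 -0.88355279]
spin needed -3.0993116257811217 or 0.04228102780867138
shift cm tool [-0.03 -0.09  0.13]
```

Emit:
carry_out:
  motion:
    - {"claw": 1,"xyz": [0,0,0],"spin": 0.05}
    - {"claw": 1,"xyz": [0,0,0.01],"spin": 0.13}
    - {"claw": 1,"xyz": [0,0,0.01],"spin": 0.22}
    - {"claw": 1,"xyz": [0,0,0.01],"spin": 0.31}
    - {"claw": 1,"xyz": [0,0,0.02],"spin": 0.4}
    - {"claw": 1,"xyz": [0,0,0.02],"spin": 0.49}
    - {"claw": 1,"xyz": [0,0,0.02],"spin": 0.58}
    - {"claw": 1,"xyz": [0,0,0.03],"spin": 0.67}
    - {"claw": 1,"xyz": [0,0,0.03],"spin": 0.76}
    - {"claw": 1,"xyz": [0,0,0.03],"spin": 0.85}
    - {"claw": 1,"xyz": [0,0,0.04],"spin": 0.94}
    - {"claw": 1,"xyz": [0,0,0.04],"spin": 1.03}
    - {"claw": 1,"xyz": [0,0,0.04],"spin": 1.12}
    - {"claw": 1,"xyz": [0,0,0.05],"spin": 1.21}
    - {"claw": 1,"xyz": [0,0,0.05],"spin": 1.3}
    - {"claw": 1,"xyz": [0,0,0.05],"spin": 1.39}
    - {"claw": 1,"xyz": [0,0,0.06],"spin": 1.48}
    - {"claw": 1,"xyz": [0,0,0.06],"spin": 1.55}
    - {"claw": 1,"xyz": [0,0,0.06],"spin": 1.6}
    - {"claw": 1,"xyz": [0,0,0.06],"spin": 1.6}

```text
clock: 28.22
eef_pos: [0.6294, -0.1286, 0.153]
tcp_rot: [-1.634, 2.167, -0.378]
ft_force: [-3.6, 3.3, 2.7]
opening: 0.0215
```

```bash
python3 t.py;python3 g.py 270| tail -3
```

```text
28.2167 q [-0.512  0.1    1.899  0.371  0.757  1.117] p [ 0.6294 -0.1286  0.153 ] open 0.0215
F [-3.59  3.31  2.71] T [0.512 0.311 0.358]
[[-0.2379 -0.8517  0.4669]
 [-0.9595  0.2808  0.0235]
 [-0.1511 -0.4424 -0.884 ]]
F tool [-2.73  2.78 -4.  ] T tool [-0.474 -0.507 -0.07 ]
tool z err deg 0.17887516819653876 toolz [ 0.46690805  0.02347834 -0.88399414]
spin needed -3.1310036496391227 or 0.010589003950670417
shift cm tool [-0.02 -0.03  0.13]
```

Emit:
carry_out:
  motion:
    - {"claw": 1,"xyz": [0,0,0],"spin": 0.06}
    - {"claw": 1,"xyz": [0,0,0.01],"spin": 0.15}
    - {"claw": 1,"xyz": [0,0,0.01],"spin": 0.25}
    - {"claw": 1,"xyz": [0,0,0.01],"spin": 0.35}
    - {"claw": 1,"xyz": [0,0,0.02],"spin": 0.45}
    - {"claw": 1,"xyz": [0,0,0.02],"spin": 0.55}
    - {"claw": 1,"xyz": [0,0,0.02],"spin": 0.6}
    - {"claw": 1,"xyz": [0,0,0.02],"spin": 0.58}
    - {"claw": 0,"xyz": [0,0,0.02],"spin": 0.57}
    - {"claw": -0.6,"xyz": [0,0,0.02],"spin": 0.57}
    - {"claw": -1,"xyz": [0,0,0],"spin": 0.57}
    - {"claw": -1,"xyz": [0,0,0],"spin": 0.57}
    - {"claw": -1,"xyz": [0,0,-1.5],"spin": 0.57}
    - {"claw": -1,"xyz": [0,0,-4.5],"spin": 0.57}
    - {"claw": -1,"xyz": [0,0,-4.5],"spin": 0.45}
    - {"claw": -1,"xyz": [0,0,-4.5],"spin": 0.33}
    - {"claw": -1,"xyz": [0,0,-4.5],"spin": 0.21}
    - {"claw": -1,"xyz": [0,0,-4.5],"spin": 0.09}
    - {"claw": -1,"xyz": [0,0,-4.5],"spin": -0.03}
    - {"claw": -1,"xyz": [0,0,-4.5],"spin": -0.15}

```text
clock: 29.88
eef_pos: [0.6083, -0.1298, 0.1927]
tcp_rot: [-1.809, 2.046, -0.423]
ft_force: [-0.5, 0.5, 0.2]
opening: 0.0855
```

Emit:
carry_out:
  motion:
    - {"claw": -1,"xyz": [0,0,0],"spin": -0.12}
    - {"claw": -1,"xyz": [0,0,0],"spin": -0.24}
    - {"claw": -1,"xyz": [0,0,0],"spin": -0.36}
    - {"claw": -1,"xyz": [0,0,0],"spin": -0.48}
    - {"claw": -1,"xyz": [0,0,0],"spin": -0.6}
    - {"claw": -1,"xyz": [0,0,0],"spin": -0.72}
    - {"claw": -1,"xyz": [0,0,0],"spin": -0.84}
    - {"claw": -1,"xyz": [0,0,0],"spin": -0.96}
    - {"claw": -1,"xyz": [0,0,0],"spin": -1.08}
    - {"claw": -1,"xyz": [0,0,0],"spin": -1.2}
    - {"claw": -1,"xyz": [0,0,0],"spin": -1.32}
    - {"claw": -1,"xyz": [0,0,0],"spin": -1.44}
    - {"claw": -1,"xyz": [0,0,0],"spin": -1.56}
    - {"claw": -1,"xyz": [0,0,0],"spin": -1.68}
    - {"claw": -1,"xyz": [0,0,0],"spin": -1.8}
    - {"claw": -1,"xyz": [0,0,0],"spin": -1.92}
    - {"claw": -1,"xyz": [0,0,0],"spin": -2.04}
    - {"claw": -1,"xyz": [0,0,0],"spin": -2.16}
    - {"claw": -1,"xyz": [0,0,0],"spin": -2.28}
    - {"claw": -1,"xyz": [0,0,0],"spin": -2.4}

```text
clock: 31.55
eef_pos: [0.6082, -0.13, 0.1927]
tcp_rot: [2.732, 1.017, 0.689]
ft_force: [-0.5, 0.8, -0.2]
opening: 0.0853
```

```bash
python3 t.py;python3 g.py 302| tail -3; python3 - <<'E'
from bench import cams
import cv2,numpy as np
a=cams.grab_frame("side")[120:330,200:410,::-1];b=cams.grab_frame("top")[200:360,300:460,::-1]
f=lambda i:cv2.resize(i,(400,400),interpolation=cv2.INTER_CUBIC)
cv2.imwrite("pics/c.png",np.hstack([f(a),f(b)]))
E
```

```text
31.55 q [-0.536 -0.004  1.921  0.354  0.841 -1.434] p [ 0.6082 -0.13    0.1927] open 0.0853
F [-0.47  0.8  -0.19] T [ 0.007  0.196 -0.017]
[[ 0.6653  0.5826  0.4668]
 [ 0.6494 -0.7601  0.023 ]
 [ 0.3682  0.2878 -0.8841]]
F tool [ 0.14 -0.93 -0.04] T tool [ 0.126 -0.149  0.023]
tool z err deg 0.2039390591451216 toolz [ 0.4667797   0.02302819 -0.88407376]
spin needed -0.009866093199242407 or 3.131726560390551
shift cm tool [0.06 0.   4.64]
```

View pics/c.png

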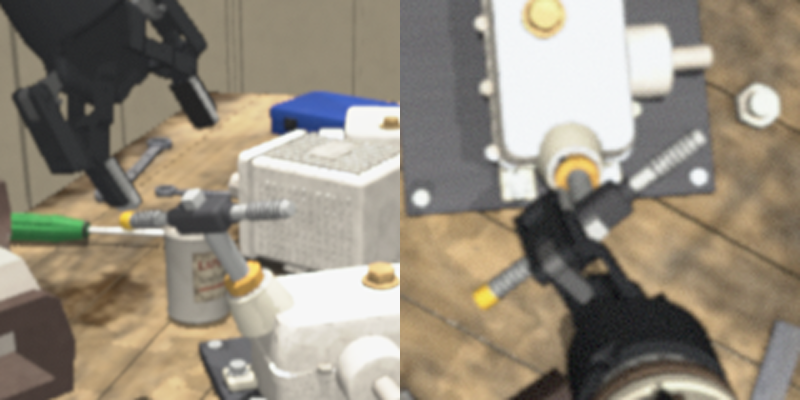

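The yellow end now points to top crop (485,297), consistent with about 300° net, and the fingers are clear above. Next I go down and regrip.

Emit:
carry_out:
  motion:
    - {"claw": -1,"xyz": [0.03,0,1],"spin": 0}
    - {"claw": -1,"xyz": [0.03,0,3],"spin": 0}
    - {"claw": -1,"xyz": [0.03,0,4.5],"spin": 0}
    - {"claw": -1,"xyz": [0.03,0,4.5],"spin": 0}
    - {"claw": -0.4,"xyz": [0.03,0,4.5],"spin": 0}
    - {"claw": 0,"xyz": [0.03,0,4.5],"spin": 0}
    - {"claw": 0.3,"xyz": [0.03,0,4.5],"spin": 0}
    - {"claw": 0.6,"xyz": [0.03,0,4.45],"spin": 0}
    - {"claw": 1,"xyz": [0.03,0,4.45],"spin": 0}
    - {"claw": 1,"xyz": [0.03,0,4.45],"spin": 0}
    - {"claw": 1,"xyz": [0.03,0,4.45],"spin": 0}
    - {"claw": 1,"xyz": [0.03,0,4.45],"spin": 0}
    - {"claw": 1,"xyz": [0.03,0,4.45],"spin": 0}
  squeeze: 40

```text
clock: 32.73
eef_pos: [0.6296, -0.1291, 0.1545]
tcp_rot: [2.735, 1.01, 0.691]
ft_force: [-4.8, -0.4, 6.3]
opening: 0.0214
```

```bash
cat >> t.py <<'E'
print("tau6",s["joint_torque"][5])
E
python3 t.py;python3 g.py 302| tail -3
```

```text
32.7333 q [-0.512  0.098  1.898  0.37   0.758 -1.439] p [ 0.6296 -0.1291  0.1545] open 0.0214
F [-4.78 -0.39  6.31] T [0.121 0.472 0.019]
[[ 0.6682  0.5785  0.4679]
 [ 0.6453 -0.7636  0.0224]
 [ 0.3702  0.287  -0.8835]]
F tool [-1.11 -0.66 -7.82] T tool [ 0.392 -0.285  0.05 ]
tau6 -0.0359196646604687
tool z err deg 0.2010381222695966 toolz [ 0.46786384  0.02241668 -0.88351622]
spin needed -0.015235450689068963 or 3.1263572029007243
shift cm tool [-0.01 -0.07  0.27]
```

Emit:
carry_out:
  motion:
    - {"claw": 1,"xyz": [0,0,0],"spin": 0.06}
    - {"claw": 1,"xyz": [0,0,0],"spin": 0.13}
    - {"claw": 1,"xyz": [0,0,0.01],"spin": 0.2}
    - {"claw": 1,"xyz": [0,0,0.01],"spin": 0.25}
    - {"claw": 1,"xyz": [0,0,0.01],"spin": 0.25}

```text
clock: 33.15
eef_pos: [0.6295, -0.129, 0.1545]
tcp_rot: [2.891, 0.671, 0.726]
ft_force: [-2.0, 0.3, 2.9]
opening: 0.0213
```

```bash
python3 t.py
```

```text
33.15 q [-0.512  0.098  1.898  0.37   0.759 -1.188] p [ 0.6295 -0.129   0.1545] open 0.0213
F [-1.96  0.26  2.92] T [-0.024  0.471  0.013]
[[ 0.791   0.3944  0.4677]
 [ 0.4355 -0.8999  0.0224]
 [ 0.4297  0.1859 -0.8836]]
F tool [-0.18 -0.46 -3.5 ] T tool [ 0.192 -0.431 -0.012]
tau6 0.5773716978728771
```

Emit:
carry_out:
  motion:
    - {"claw": 1,"xyz": [0,0,0],"spin": 0.05}
    - {"claw": 1,"xyz": [0,0,0],"spin": 0.1}
    - {"claw": 1,"xyz": [0,0,0],"spin": 0.1}

```text
clock: 33.4
eef_pos: [0.6295, -0.129, 0.1545]
tcp_rot: [2.942, 0.53, 0.737]
ft_force: [-1.4, -0.1, 1.5]
opening: 0.0213
```

```bash
python3 t.py
```

```text
33.4 q [-0.512  0.098  1.898  0.37   0.759 -1.089] p [ 0.6295 -0.129   0.1545] open 0.0213
F [-1.4  -0.12  1.45] T [-0.005  0.268 -0.009]
[[ 0.8263  0.3139  0.4676]
 [ 0.3439 -0.9388  0.0224]
 [ 0.446   0.1423 -0.8836]]
F tool [-0.55 -0.12 -1.94] T tool [ 0.084 -0.254  0.011]
tau6 0.517578050494194
```

Emit:
carry_out:
  motion:
    - {"claw": 1,"xyz": [0,0,0],"spin": 0.05}
    - {"claw": 1,"xyz": [0,0,0],"spin": 0.1}
    - {"claw": 1,"xyz": [0,0,0],"spin": 0.1}

```text
clock: 33.65
eef_pos: [0.6294, -0.129, 0.1544]
tcp_rot: [2.987, 0.387, 0.746]
ft_force: [-0.2, 0.4, 0.2]
opening: 0.0211
```

```bash
python3 t.py|tail -2;python3 t.py|head -1
```

```text
F tool [ 0.01 -0.4  -0.25] T tool [ 0.061 -0.21  -0.028]
tau6 0.539670791476965
33.65 q [-0.512  0.098  1.898  0.37   0.758 -0.99 ] p [ 0.6294 -0.129   0.1544] open 0.0211
```

Emit:
carry_out:
  motion:
    - {"claw": 1,"xyz": [0,0,0],"spin": 0.05}
    - {"claw": 1,"xyz": [0,0,0.01],"spin": 0.1}
    - {"claw": 1,"xyz": [0,0,0.01],"spin": 0.1}

```text
clock: 33.9
eef_pos: [0.6295, -0.129, 0.1544]
tcp_rot: [3.024, 0.242, 0.754]
ft_force: [-1.8, -0.3, 1.8]
opening: 0.0212
```

```bash
python3 t.py|tail -2;python3 t.py|head -1
```

```text
F tool [-0.79  0.14 -2.4 ] T tool [ 0.104 -0.318  0.001]
tau6 0.5297395773231983
33.9 q [-0.512  0.098  1.898  0.37   0.758 -0.891] p [ 0.6295 -0.129   0.1544] open 0.0212
```

Emit:
carry_out:
  motion:
    - {"claw": 1,"xyz": [0,0,0],"spin": 0.05}
    - {"claw": 1,"xyz": [0,0,0.01],"spin": 0.1}
    - {"claw": 1,"xyz": [0,0,0.01],"spin": 0.1}

```text
clock: 34.15
eef_pos: [0.6295, -0.129, 0.1543]
tcp_rot: [-3.04, -0.094, -0.755]
ft_force: [-1.6, -0.6, 1.5]
opening: 0.0208
```

```bash
python3 t.py|tail -2;python3 t.py|head -1
```

```text
F tool [-0.8   0.49 -2.07] T tool [ 0.069 -0.357 -0.395]
tau6 0.8721022680401802
34.15 q [-0.512  0.098  1.898  0.369  0.758 -0.794] p [ 0.6295 -0.129   0.1543] open 0.0208
```

Emit:
carry_out:
  motion:
    - {"claw": 1,"xyz": [0,0,0],"spin": 0.05}
    - {"claw": 1,"xyz": [0,0,0.01],"spin": 0.1}
    - {"claw": 1,"xyz": [0,0,0.01],"spin": 0.1}

```text
clock: 34.4
eef_pos: [0.6295, -0.129, 0.1544]
tcp_rot: [-3.019, 0.051, -0.748]
ft_force: [-2.3, 0.3, 2.1]
opening: 0.0213
```

```bash
python3 t.py|tail -2;python3 t.py|head -1
```

```text
F tool [-1.05 -0.29 -2.9 ] T tool [ 0.041 -0.354 -0.817]
tau6 1.2856072559952736
34.4 q [-0.511  0.098  1.898  0.369  0.758 -0.697] p [ 0.6295 -0.129   0.1544] open 0.0213
```

The collar landed: Tz went from 0 to -0.40 and then -0.82 N m. I'll ease the wind-up off straight away.

Emit:
carry_out:
  motion:
    - {"claw": 1,"xyz": [0,0,0],"spin": -0.1}
    - {"claw": 1,"xyz": [0,0,0],"spin": -0.17}
    - {"claw": 1,"xyz": [0,0,0],"spin": -0.17}

```text
clock: 34.65
eef_pos: [0.6295, -0.129, 0.1543]
tcp_rot: [3.031, 0.213, 0.754]
ft_force: [-1.4, 0.1, 1.8]
opening: 0.0212
```

```bash
python3 t.py|tail -2;python3 t.py|head -1
```

```text
F tool [-0.4  -0.2  -2.28] T tool [ 0.146 -0.344 -0.072]
tau6 -0.7411187700927258
34.65 q [-0.512  0.098  1.898  0.369  0.758 -0.872] p [ 0.6295 -0.129   0.1543] open 0.0212
```

Emit:
carry_out:
  motion:
    - {"claw": 0,"xyz": [0,0,0],"spin": 0}
    - {"claw": -0.6,"xyz": [0,0,0],"spin": 0}
    - {"claw": -1,"xyz": [0,0,0],"spin": 0}
    - {"claw": -1,"xyz": [0,0,0],"spin": 0}
    - {"claw": -1,"xyz": [0,0,0],"spin": 0}
    - {"claw": -1,"xyz": [0,0,-2],"spin": 0}
    - {"claw": -1,"xyz": [0,0,-5],"spin": 0}
    - {"claw": -1,"xyz": [0,0,-9],"spin": 0}
    - {"claw": -1,"xyz": [0,0,-13],"spin": 0}
    - {"claw": -1,"xyz": [0,0,-13],"spin": 0}
    - {"claw": -1,"xyz": [0,0,-13],"spin": 0}

```text
clock: 35.57
eef_pos: [0.5696, -0.1329, 0.273]
tcp_rot: [3.025, 0.213, 0.762]
ft_force: [0.1, -0.1, -0.6]
opening: 0.0853
```

```bash
python3 t.py|tail -2; python3 - <<'E'
from bench import cams
import cv2,numpy as np
a=cams.grab_frame("side")[170:310,250:390,::-1];b=cams.grab_frame("top")[200:360,230:390,::-1]
f=lambda i:cv2.resize(i,(400,400),interpolation=cv2.INTER_CUBIC)
cv2.imwrite("pics/d.png",np.hstack([f(a),f(b)]))
E
```

```text
F tool [-0.19  0.1   0.56] T tool [ 0.024 -0.211  0.006]
tau6 0.00608668226050213
```

View pics/d.png

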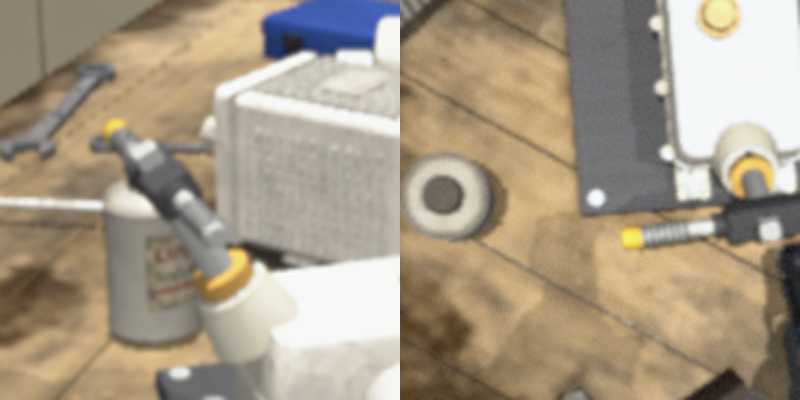

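The collar (side crop (222,275)) sits on the boss face, the wrench is free, and the can stands where it was, at about (248,280) in the full top view.

```bash
python3 -c "
from bench import env
print(env.sign_off())"
```

```text
the job is handed in; nothing more can be done
None
```

The tap is run down, the collar is on the boss, the wrench is let go and the job is handed in at about 35.7 s. No verdict was reported.

**Getting the hand in line:** the moves have no tilt command. I leaned the tool over by asking, high up and clear of everything, for poses beyond the arm's reach. While I worked the wrench it stayed within about 0.3° of the measured tap axis.

**Turning:** I gripped the wrench body across its flats and turned it half a turn on, a quarter back, half on, a quarter back, then on until the collar landed. I regripped twice, at about 90° and 302°. The turns ran a few degrees over to take up spring.

**Landing:** the collar landed at about 0.93 turn net, inside the expected 0.89 to 1.12. The twist about the tap rose from about 0 to -0.40 and then -0.82 N m. That second step went about 0.1 rad past the first sign of contact, because I had queued two feel steps together. I eased it back to -0.07 N m before letting go.

**Last checks:**
- **Force:** it was near zero after I backed off.
- **Camera:** the last pictures show the collar on the boss face, the wrench free and the oil can standing in its place.
- **Side load:** the highest I read was about 6 N sideways and 11 N along the tap, midway through the second half turn. I relieved it in the next move.
- **Feel for running torque:** the wrist sensor read less than the expected 0.2 N m while turning, so I judged the landing by the sharp rise alone.

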